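Find the full marble tin in the toy chest

ROBOT

A 6-joint arm with a two-finger parallel gripper is mounted at the origin on the work surface. World frame = base frame: x ahead of the robot, y to its left, z up, the work surface at z = 0. Lengths are in m, angles in rad, forces in N, time in s.
With the tool pointing down it reaches from about 0.225 to 0.875 m from the base axis. Payload 3.4 kg.
Tool frame: the origin (TCP) lies midway between the tips of the shut fingers; the grasp point (between the pads) lies 19 mm behind it (ctrl.tcp_to_grasp is the distance from the TCP to the grasp point, in m); z points along the fingers, y is the line along which they close (so a half turn about z gives the same grasp; the last joint's range is limited). The gripper opens to 85 mm and grips with 20 to 120 N. Pads are 22 mm wide; open, the fingers measure 114 mm over their backs; the gripper's body (76 mm by 85 mm) begins 54 mm behind the grasp point. The pads swing forward as they close: fully open they stand 13 mm farther back than shut.
Start: joints at [-1.376, 0.276, 1.505, -0, 1.361, -0.121], TCP at [0.179, -0.547, 0.231] pointing down, gripper open.
Joint ranges: [-2.89, 2.89], [-0.75, 2.08], [0.22, 2.7], [-1.18, 4.32], [0.11, 2.71], [-2.7, 2.7]. Speed limits (rad/s): [2.57, 2.57, 3.14, 3.14, 3.14, 3.14].

INTERFACE

Orientations are given as [roll, pitch, yaw] about the fixed x, y, z axes, in that order (R = Rz(yaw) Ry(pitch) Rx(roll)).
In Python, from station import ctrl gives the robot as it stands.
- The arm moves only by the tool inch_along, called after "Request:" as name([rows], argument=value, ...), one row to a line, values as JSON. Schema: {"type":"object","properties":{"plan":{"type":"array","items":{"type":"array","items":{"type":"number"},"minItems":7,"maxItems":7},"minItems":1,"maxItems":20},"clamp_n":{"type":"number"},"only":{"type":"string"},"quiet":{"type":"boolean"},"lines":{"type":"string"}},"required":["plan"],"additionalProperties":false}. plan is a list of rows, 1 to 20 of them, each of 7 numbers: dx, dy, dz in m, then a rotation vector rx, ry, rz in rad, then the finger opening in m; each row shifts and turns the commanded pose from where the row before left it, along the tool's axes as they then stand; what a row does not reach is not made up. A row lasts 1/10 s, in which the tool goes at most 0.05 m and 0.15 rad, less where a joint would pass 70% of its speed; a pose out of reach is approached as far as the arm can. The fingers move at their own pace and stop on an object; clamp_n is the grip in N (left out, the last holds). Time passes only in rows, so rows that do not move let the fingers close. The tool returns the time, the measured TCP pose, the force, the opening and the grip force at its end. only (a regular expression) keeps the lines of the reply that match it, lines (a string "A,B") keeps lines A to B, and quiet returns only ok. Input that does not fit is refused with a message, and nothing moves.
- ctrl.sense(): the state, without advancing time (a new reading comes with each control period).
- ctrl.capture(name): name is "scene" or "side" or "wrist"; returns the picture (400x640x3 uint8, blue, green, red); there is no depth.
- ctrl.camera_model(name): a dict with "fov_y" (degrees; the focal length in pixels is half the picture's height over the tangent of half this angle, whatever the lens; pixels are square), "cx", "cy" (the principal point, pixels), "k1" (the pictures are not rectified: a ray, as slopes to the right and down, at radius r is drawn at 1 + k1 r^2 times it, then the intrinsics apply), "view" (4x4, takes a point from world to camera coordinates). Camera axes: x right, y down, z forward; pixel columns grow to the right and rows downward; lengths in m; the calibration is good to about 2 mm. A picture is of the moment at which its call begins: read the wrist's pose just before it. camera_model takes no time and is no camera call; for the wrist camera it gives the pose at the moment of the call.
- ctrl.job_done(): hands the job in; it is judged then, once.
The state is a dict: "t": time; "qpos": joint angles; "qd": joint speeds; "joint_efforts": joint torques, N m; "position": TCP position; "eef_rot": TCP orientation; "force": force on the tool from outside, world axes, zero at the start; "torque": the same for the moment, N m; "opening": finger opening in m; "grip_force": force on a finger pad.
Only numpy, scipy, OpenCV 4.12 (cv2) and the standard library are available. Lean on these libraries where they do the work, as an engineer would, in place of code of your own. Each camera call takes 0.05 s, during which the arm holds its last target. There are 200 camera calls.

TASK

Pull the toy chest's drawer out to its stop, then find by feel which of the three identical tins in it is the heaviest, the full one. Finish while holding that tin up in the gripper: upright, still, its underside at least 20 cm above the table, with the drawer left open at its stop and the other two tins set back upright on the drawer's floor and let go. Leave the toys around and on the chest standing where they are.

Things in the scene. Friction and masses are not known exactly. Their poses are not given: they have to be found in the camera images.
- chest_drawer0 (a joint): how far the drawer is pulled out of the toy chest, m: 0 shut, 0.158 at its stop; starts between 0 and 0.012. It slides out along the chest's own -x axis (towards the robot) with about 1 N of friction and stays where it is left
- chest_drawer0_handle (a point): centre of the drawer's dark steel bar handle, moving with the drawer: a level round bar 11 mm thick, about 130 mm long, along the chest's y, on a thin post near either end; its axis is 35 mm in front of the drawer's face, 81 mm above the table and 38 mm below the chest's top, so it can be pinched from above with one finger between bar and face. Axes as the chest's
- drawer_in (a point): centre of the drawer's inner floor, moving with the drawer, 22 mm above the table; axes as the chest's (-x towards the handle, which lies 148 mm along -x). The inside is 185 mm (x) by 378 mm (y); side and back walls rise 75 mm above this floor, the front 83 mm
- chest: the low pale-wood toy chest with one drawer, 230 mm deep (x), 420 mm wide (y), 119 mm high, fixed to the table; origin at the centre of its underside, the drawer's front faces its own -x, z up. With the drawer shut its roof covers the tins; at the stop the front 150 mm or so of the drawer's inside, with the tins, stands clear of the roof
- tin_a: one of three tins that look exactly alike: closed, round, blue wall 54 mm across, aluminium lid 56 mm across (top 17 mm), 75 mm tall; origin at the centre of its underside, z up. Starts upright on the drawer floor, in a row across it, 91 to 139 mm apart, in any order. One tin weighs at least 470 g, the other two under 280 g. It may slide a little as the drawer moves
- tin_b: one of three tins that look exactly alike: closed, round, blue wall 54 mm across, aluminium lid 56 mm across (top 17 mm), 75 mm tall; origin at the centre of its underside, z up. Starts upright on the drawer floor, in a row across it, 91 to 139 mm apart, in any order. One tin weighs at least 470 g, the other two under 280 g. It may slide a little as the drawer moves
- tin_c: one of three tins that look exactly alike: closed, round, blue wall 54 mm across, aluminium lid 56 mm across (top 17 mm), 75 mm tall; origin at the centre of its underside, z up. Starts upright on the drawer floor, in a row across it, 91 to 139 mm apart, in any order. One tin weighs at least 470 g, the other two under 280 g. It may slide a little as the drawer moves
- loco: a loose toy, a wooden steam engine 120 x 50 x 90 mm; origin at the centre of its underside; stands on the table left of the drawer; to be left as it is
- wagon: a loose toy, a wooden log wagon 100 x 52 x 74 mm; origin at the centre of its underside; stands on the table right of the drawer; to be left as it is
- pine: a loose toy, a green wooden pine tree 60 mm across and 107 mm tall; origin at the centre of its underside; stands on the table left of the chest; to be left as it is
- signal: a loose toy, a railway signal, white post with black head, 48 mm across and 126 mm tall; origin at the centre of its underside; stands on the table right of the chest; to be left as it is
- bus: a loose toy, a yellow bus 100 x 50 x 59 mm; origin at the centre of its underside; stands on the middle of the chest's top; to be left as it is
- frosted_pine: a loose toy, a white wooden pine tree 60 mm across and 107 mm tall; origin at the centre of its underside; stands on the middle of the chest's top; to be left as it is

How it is judged:
On the way:
1. the drawer is pulled out to its stop, the tins still in it (value of joint chest_drawer0 above 0.149 m and z of each of tin_a, tin_b, tin_c in the frame of drawer_in below 0.015 m), for 0.2 s.
At the end, for the whole second after the job is handed in: Drawer within 11 mm of its stop; one tin held by the fingers, underside over 195 mm above the table, within 0.3 rad of upright, still, clear of the chest; the two others upright (0.15 rad), at rest and free on the drawer floor, each pressing on it with less than 3.6 N: the heaviest is the held one (value of joint chest_drawer0 above 0.147 m and ((height (world z) of tin_a above 0.195 m and angle between tin_a's own z axis and vertical below 0.3 rad and linear speed of tin_a below 0.03 m/s and contact force between tin_a and the fingers above 2 N and contact force between tin_a and chest below 0.2 N and (angle between tin_b's own z axis and vertical below 0.15 rad and linear speed of tin_b below 0.03 m/s and contact force between tin_b and chest between 0.9 and 3.6 N and contact force between tin_b and the fingers below 0.2 N and x of tin_b in the frame of drawer_in between -0.09 and 0.09 m and y of tin_b in the frame of drawer_in between -0.19 and 0.19 m and z of tin_b in the frame of drawer_in between -0.01 and 0.01 m) and (angle between tin_c's own z axis and vertical below 0.15 rad and linear speed of tin_c below 0.03 m/s and contact force between tin_c and chest between 0.9 and 3.6 N and contact force between tin_c and the fingers below 0.2 N and x of tin_c in the frame of drawer_in between -0.09 and 0.09 m and y of tin_c in the frame of drawer_in between -0.19 and 0.19 m and z of tin_c in the frame of drawer_in between -0.01 and 0.01 m)) or (height (world z) of tin_b above 0.195 m and angle between tin_b's own z axis and vertical below 0.3 rad and linear speed of tin_b below 0.03 m/s and contact force between tin_b and the fingers above 2 N and contact force between tin_b and chest below 0.2 N and (angle between tin_a's own z axis and vertical below 0.15 rad and linear speed of tin_a below 0.03 m/s and contact force between tin_a and chest between 0.9 and 3.6 N and contact force between tin_a and the fingers below 0.2 N and x of tin_a in the frame of drawer_in between -0.09 and 0.09 m and y of tin_a in the frame of drawer_in between -0.19 and 0.19 m and z of tin_a in the frame of drawer_in between -0.01 and 0.01 m) and (angle between tin_c's own z axis and vertical below 0.15 rad and linear speed of tin_c below 0.03 m/s and contact force between tin_c and chest between 0.9 and 3.6 N and contact force between tin_c and the fingers below 0.2 N and x of tin_c in the frame of drawer_in between -0.09 and 0.09 m and y of tin_c in the frame of drawer_in between -0.19 and 0.19 m and z of tin_c in the frame of drawer_in between -0.01 and 0.01 m)) or (height (world z) of tin_c above 0.195 m and angle between tin_c's own z axis and vertical below 0.3 rad and linear speed of tin_c below 0.03 m/s and contact force between tin_c and the fingers above 2 N and contact force between tin_c and chest below 0.2 N and (angle between tin_a's own z axis and vertical below 0.15 rad and linear speed of tin_a below 0.03 m/s and contact force between tin_a and chest between 0.9 and 3.6 N and contact force between tin_a and the fingers below 0.2 N and x of tin_a in the frame of drawer_in between -0.09 and 0.09 m and y of tin_a in the frame of drawer_in between -0.19 and 0.19 m and z of tin_a in the frame of drawer_in between -0.01 and 0.01 m) and (angle between tin_b's own z axis and vertical below 0.15 rad and linear speed of tin_b below 0.03 m/s and contact force between tin_b and chest between 0.9 and 3.6 N and contact force between tin_b and the fingers below 0.2 N and x of tin_b in the frame of drawer_in between -0.09 and 0.09 m and y of tin_b in the frame of drawer_in between -0.19 and 0.19 m and z of tin_b in the frame of drawer_in between -0.01 and 0.01 m)))); the arm keeps its last pose, push and grip.
It fails at once if a toy is shoved more than 4 cm or tipped over (distance of any of loco, wagon, pine, signal, bus, frosted_pine from where it was at the start of the episode above 0.04 m or angle between any of loco, wagon, pine, signal, bus, frosted_pine's own z axis and vertical above 0.5 rad).
It also fails if it takes over 72 s, if anything falls off the work surface, if the arm or the gripper's body presses on something with over 40 N, if the wrist force passes 120 N, or if a joint passes its speed limit or range.

## Working session

There is one attempt and no reset: what is moved stays moved. The work goes in short steps, Python scripts to look and compute and a tool call to move; the robot and the scene stay as the last step left them, time stands still between calls to the robot, and variables do not carry over. Pictures are saved under pics/ and viewed, at most 10 in all, crops included, and the job is handed in when it is done.

```bash
ls; mkdir -p pics
```

Run:
```python
from station import ctrl
import cv2
for n in("scene","side"):
    m=ctrl.camera_model(n);print(n,{k:(v if k!='view' else [[round(x,3) for x in r] for r in v]) for k,v in m.items()})
    cv2.imwrite(f"pics/{n}0.png",ctrl.capture(n))
print(ctrl.sense())
```

```text
pics
station.py
scene {'fov_y': 54.97553136467491, 'cx': 320.2632028034145, 'cy': 202.45004978713087, 'k1': -0.018752955000406964, 'view': [[np.float64(0.757), np.float64(0.654), np.float64(0.008), np.float64(-0.463)], [np.float64(0.464), np.float64(-0.529), np.float64(-0.71), np.float64(-0.203)], [np.float64(-0.46), np.float64(0.541), np.float64(-0.704), np.float64(1.338)], [np.float64(0.0), np.float64(0.0), np.float64(0.0), np.float64(1.0)]]}
side {'fov_y': 52.35321362370112, 'cx': 322.9199302579441, 'cy': 194.0453061454619, 'k1': -0.011518639227790185, 'view': [[np.float64(-0.91), np.float64(-0.415), np.float64(-0.008), np.float64(0.535)], [np.float64(-0.23), np.float64(0.519), np.float64(-0.824), np.float64(0.209)], [np.float64(0.346), np.float64(-0.747), np.float64(-0.567), np.float64(0.866)], [np.float64(0.0), np.float64(0.0), np.float64(0.0), np.float64(1.0)]]}
{'t': 0.1, 'qpos': array([-1.37594516e+00,  2.76529737e-01,  1.50601192e+00,  1.58329073e-05,
        1.36068769e+00, -1.20970649e-01]), 'qd': array([ 0.0011294 , -0.00148799, -0.00281393, -0.00027947, -0.00053361,
        0.00066497]), 'joint_efforts': array([ 1.46374714e-03, -4.17699444e+01, -2.46405798e+01, -1.02977458e-04,
        5.79172527e-03,  7.73739771e-06]), 'position': array([ 0.17851874, -0.54609345,  0.23052521]), 'eef_rot': array([-3.13996980e+00, -2.12874574e-04,  3.15818324e-01]), 'force': array([ 0.46162817,  0.27052492, -1.05721242]), 'torque': array([ 0.092245  , -0.0062522 ,  0.03843857]), 'grip_force': 0.0, 'opening': 0.08530179801941962}
```

View pics/scene0.png

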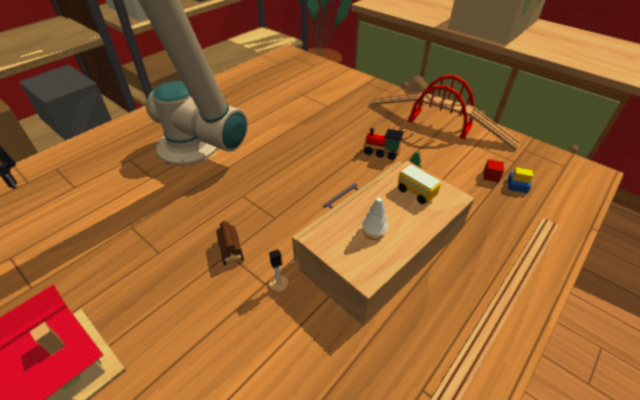

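View pics/side0.png

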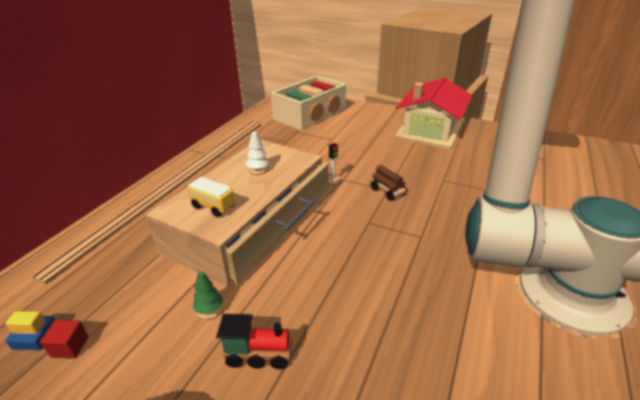

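The scene view shows the chest top with corners near (294,239), (365,297), (471,199), (400,163), the handle around (341,195), the wagon (230,243), the signal (277,270) and the loco (383,143). In the side view the handle is around (295,213).

Create h.py:
```python
from station import ctrl
import numpy as np, cv2
def K(m):
    f=200/np.tan(np.radians(m['fov_y'])/2); return np.array([[f,0,m['cx']],[0,f,m['cy']],[0,0,1]]),np.array([m['k1'],0,0,0.])
def plane(m,px,z):
    k,d=K(m); V=np.array(m['view'],float)
    # drawn = ray*(1+k1 r^2): same as cv2's forward model
    u=cv2.undistortPoints(np.array(px,float).reshape(-1,1,2),k,d).reshape(-1,2)
    R,t=V[:3,:3],V[:3,3]; o=-R.T@t; D=np.c_[u,np.ones(len(u))]@R
    return o+D*((z-o[2])/D[:,2])[:,None]
def proj(m,P):
    k,d=K(m); V=np.array(m['view'],float)
    return cv2.projectPoints(np.array(P,float).reshape(-1,1,3),cv2.Rodrigues(V[:3,:3])[0],V[:3,3],k,d)[0].reshape(-1,2)
```

Run:
```python
from h import *
np.set_printoptions(precision=4,suppress=True)
a=cv2.imread('pics/scene0.png');b=cv2.imread('pics/side0.png')
ms,md=ctrl.camera_model('scene'),ctrl.camera_model('side')
# chest top: pale wood hard to separate -> clicked corners
print('corners',plane(ms,[(294,239),(365,297),(471,199),(400,163)],.119))
def bar(img,box):
    x0,y0,x1,y1=box; c=img[y0:y1,x0:x1].astype(int)
    mk=(c[...,2]-c[...,0]<25).astype(np.uint8); n,l,s,ce=cv2.connectedComponentsWithStats(mk)
    i=1+np.argmax(s[1:,4]); ys,xs=np.nonzero(l==i); return np.c_[xs+x0,ys+y0]
for n,img,m,box in(('scene',a,ms,(318,178,364,214)),('side',b,md,(268,192,322,236))):
    p=bar(img,box); P=plane(m,p,.081)[:,:2]; c=P.mean(0); u=np.linalg.svd(P-c,full_matrices=False)[2][0]; s=(P-c)@u
    print(n,len(p),p.min(0),p.max(0),'centre',c,'ends mid',c+u*(s.min()+s.max())/2,'len',np.ptp(s),'dir',u,np.arctan2(u[1],u[0]))
print('wagon,signal,loco base',plane(ms,[(230,250),(278,284),(383,153)],0.01))
```

```text
corners [[ 0.6469 -0.134   0.119 ]
 [ 0.8602 -0.1499  0.119 ]
 [ 0.8966  0.2608  0.119 ]
 [ 0.6801  0.2647  0.119 ]]
scene 80 [324 184] [356 206] centre [0.6111 0.0821] ends mid [0.6113 0.0835] len 0.12371382728414085 dir [-0.0822 -0.9966] -1.6530649189300968
side 262 [275 198] [314 229] centre [0.6154 0.0865] ends mid [0.6152 0.0836] len 0.13169831320139802 dir [0.0885 0.9961] 1.4822157931949018
wagon,signal,loco base [[ 0.4815 -0.2074  0.01  ]
 [ 0.6489 -0.1983  0.01  ]
 [ 0.5471  0.3991  0.01  ]]
```

Create d.py:
```python
# print tool-axis shift to a target TCP x y z yaw
import sys; from h import *
from scipy.spatial.transform import Rotation as R
x,y,z,yaw=map(float,sys.argv[1:5]); s=ctrl.sense()
r=R.from_euler('xyz',s['eef_rot']); T=R.from_euler('xyz',[np.pi,0,yaw])
print('t',round(s['t'],2),'now',s['position'].round(4),s['eef_rot'].round(3),'rotvec',(r.inv()*T).as_rotvec().round(3))
print('shift in current axes',r.inv().apply(np.array([x,y,z])-s['position']).round(4),'in target axes',T.inv().apply(np.array([x,y,z])-s['position']).round(4),'F',s['force'].round(2))
```

```text
(no output)
```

Request:
inch_along([
  [0,0,0,0,0,-0.146,0.026],
  [0,0,0,0,0,-0.146,0.026],
  [0,0,0,0,0,-0.146,0.026],
  [0,0,0,0,0,-0.146,0.026],
  [0,0,0,0,0,-0.146,0.026],
  [0,0,0,0,0,-0.146,0.026],
  [0,0,0,0,0,-0.146,0.026],
  [0,0,0,0,0,-0.146,0.026],
], clamp_n=60)

```text
t: 0.9
position: [0.1785, -0.5462, 0.2308]
eef_rot: [-3.141, -0.001, 1.49]
force: [0.6, -1.0, 0.0]
opening: 0.0261
grip_force: 0.0
```

```bash
python3 d.py 0.56 0.07 0.231 1.486
```

```text
t 0.9 now [ 0.1785 -0.5462  0.2308] [-3.141e+00 -1.000e-03  1.490e+00] rotvec [-0.    -0.001  0.004]
shift in current axes [6.451e-01 3.304e-01 4.000e-04] in target axes [ 6.463e-01  3.279e-01 -2.000e-04] F [ 0.56 -1.05  0.04]
```

Request:
inch_along([
  [0.043,0.022,0,0,0,0,0.026],
  [0.043,0.022,0,0,0,0,0.026],
  [0.043,0.022,0,0,0,0,0.026],
  [0.043,0.022,0,0,0,0,0.026],
  [0.043,0.022,0,0,0,0,0.026],
  [0.043,0.022,0,0,0,0,0.026],
  [0.043,0.022,0,0,0,0,0.026],
  [0.043,0.022,0,0,0,0,0.026],
  [0.043,0.022,0,0,0,0,0.026],
  [0.043,0.022,0,0,0,0,0.026],
  [0.043,0.022,0,0,0,0,0.026],
  [0.043,0.022,0,0,0,0,0.026],
  [0.043,0.022,0,0,0,0,0.026],
  [0.043,0.022,0,0,0,0,0.026],
  [0.043,0.022,0,0,0,0,0.026],
  [0,0,0,0,0,0,0.026],
])

```text
t: 2.5
position: [0.5659, 0.0723, 0.2303]
eef_rot: [3.141, -0.003, 1.489]
force: [-0.7, -0.8, 0.7]
opening: 0.0261
grip_force: 0.0
```

```bash
python3 d.py 0.613 0.0835 0.1 1.486; python3 -c "
from h import *
import pickle
m=ctrl.camera_model('wrist');cv2.imwrite('pics/w1.png',ctrl.capture('wrist'));pickle.dump(m,open('w1.pkl','wb'));print(proj(m,[.613,.0835,.081]),m['view'])"
```

```text
t 2.5 now [0.5659 0.0723 0.2303] [ 3.141e+00 -3.000e-03  1.489e+00] rotvec [ 0.001 -0.003  0.003]
shift in current axes [0.0146 0.0459 0.1304] in target axes [0.0151 0.046  0.1303] F [-0.68 -0.83  0.66]
[[366.18628494 172.78987681]] [[ 0.99665509 -0.08170575  0.00167414 -0.55730898]
 [-0.07941234 -0.96343654  0.25589785  0.08272294]
 [-0.0192954  -0.25517484 -0.96670238  0.40563774]
 [ 0.          0.          0.          1.        ]]
```

View pics/w1.png

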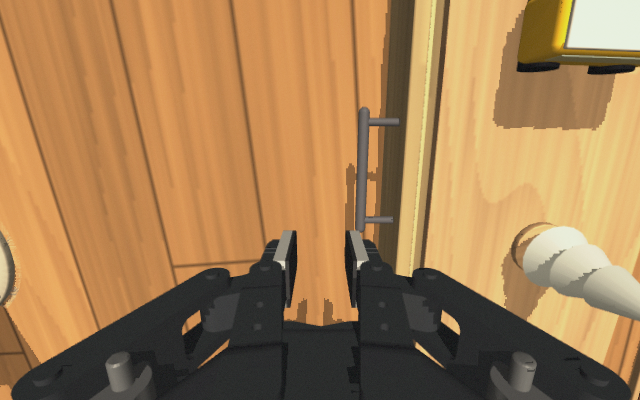

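The wrist view shows the bar's axis from (365,110) to (361,230). Its posts are at rows 122 and 219, and the drawer face edge is near column 405.

```bash
python3 -c "
from h import *
import pickle
m=pickle.load(open('w1.pkl','rb'))
P=plane(m,[(364,122),(361.5,219),(364.5,110)],.081);print(P,(P[0]+P[1])/2)"
```

```text
[[0.61298166 0.13428862 0.081     ]
 [0.60591868 0.03373023 0.081     ]
 [0.61397541 0.14559361 0.081     ]] [0.60945017 0.08400942 0.081     ]
```

Request:
inch_along([
  [0.0153,0.0439,0,0,0,0,0.026],
  [0,0,0.045,0,0,0,0.026],
  [0,0,0.045,0,0,0,0.026],
  [0,0,0.030,0,0,0,0.026],
  [0,0,0.023,0,0,0,0.026],
  [0,0,0.023,0,0,0,0.026],
  [0,0,0,0,0,0,0.026],
])

```text
t: 3.25
position: [0.6075, 0.077, 0.0641]
eef_rot: [-3.14, 0.001, 1.482]
force: [-0.5, -0.4, 0.3]
opening: 0.026
grip_force: 0.0
```

```bash
python3 d.py 0.611 0.084 0.064 1.486
```

```text
t 3.25 now [0.6075 0.077  0.0641] [-3.140e+00  1.000e-03  1.482e+00] rotvec [-0.002  0.001 -0.004]
shift in current axes [0.0073 0.0028 0.0001] in target axes [0.0073 0.0028 0.0001] F [-0.5  -0.38  0.26]
```

Request:
inch_along([
  [0,0,0,0,0,0,0],
  [0,0,0,0,0,0,0],
  [0,0,0,0,0,0,0],
  [0,0,0,0,0,0,0],
], clamp_n=40)

```text
t: 3.65
position: [0.6078, 0.0772, 0.0652]
eef_rot: [-3.141, 0.002, 1.484]
force: [-0.7, -5.9, -1.3]
opening: 0.0094
grip_force: 39.0
```

Request:
inch_along([
  [0,-0.003,0,0,0,0,0],
  [0,-0.006,0,0,0,0,0],
  [0,-0.010,0,0,0,0,0],
  [0,-0.010,0,0,0,0,0],
  [0,-0.010,0,0,0,0,0],
  [0,-0.010,0,0,0,0,0],
  [0,-0.010,0,0,0,0,0],
  [0,-0.010,0,0,0,0,0],
  [0,-0.010,0,0,0,0,0],
  [0,-0.010,0,0,0,0,0],
  [0,-0.010,0,0,0,0,0],
  [0,-0.010,0,0,0,0,0],
  [0,-0.010,0,0,0,0,0],
  [0,-0.010,0,0,0,0,0],
  [0,-0.006,0,0,0,0,0],
  [0,-0.003,0,0,0,0,0],
])

```text
t: 5.25
position: [0.4697, 0.0885, 0.0652]
eef_rot: [-3.14, 0.005, 1.486]
force: [0.4, -10.3, -4.2]
opening: 0.0096
grip_force: 39.2
```

Request:
inch_along([
  [0.0005,-0.003,0,0,0,0,0],
  [0,-0.003,0,0,0,0,0],
  [0,-0.002,0,0,0,0,0],
])

```text
t: 5.55
position: [0.4623, 0.0891, 0.0652]
eef_rot: [-3.141, 0.006, 1.487]
force: [0.1, -12.2, -2.0]
opening: 0.0095
grip_force: 39.3
```

Request:
inch_along([
  [0,-0.003,0,0,0,0,0],
  [0,-0.002,0,0,0,0,0],
])

```text
t: 5.75
position: [0.4611, 0.0892, 0.0653]
eef_rot: [3.134, 0.005, 1.487]
force: [9.2, -14.1, -13.5]
opening: 0.0095
grip_force: 38.7
```

Request:
inch_along([
  [0,-0.002,0,0,0,0,0],
  [0,-0.002,0,0,0,0,0],
])

```text
t: 5.95
position: [0.4612, 0.0892, 0.0654]
eef_rot: [3.127, 0.005, 1.487]
force: [17.2, -15.0, -22.0]
opening: 0.0093
grip_force: 38.6
```

Request:
inch_along([
  [0,0.005,0,0,0,0,0],
  [0,0,0,0,0,0,0.026],
  [0,0,0,0,0,0,0.026],
  [0,0,0,0,0,0,0.026],
  [0,0,-0.02,0,0,0,0.026],
  [0,0,-0.04,0,0,0,0.026],
  [0,0,-0.05,0,0,0,0.03],
  [0,0,-0.05,0,0,0,0.03],
  [0,0,-0.05,0,0,0,0.06],
  [0,0.02,-0.03,0,0,0,0.07],
  [0,0,0,0,0,0,0.076],
])

```text
t: 7.05
position: [0.4831, 0.0911, 0.3106]
eef_rot: [3.129, -0.002, 1.484]
force: [0.7, 0.6, -0.1]
opening: 0.0722
grip_force: 0.0
```

```bash
python3 d.py 0.612 0.083 0.3 1.486; python3 -c "
from h import *
import pickle
for n in ('wrist','scene','side'):
  m=ctrl.camera_model(n);i=ctrl.capture(n);cv2.imwrite('pics/%s2.png'%n,i);pickle.dump(m,open(n+'2.pkl','wb'))
a=[cv2.imread('pics/%s2.png'%n) for n in('wrist','scene','side')]
cv2.imwrite('pics/m2.png',np.vstack([a[0][:, :400],])) ;cv2.imwrite('pics/m3.png',np.hstack([a[1][100:340,170:490],a[2][100:340,130:450]]))"
```

```text
t 7.05 now [0.4831 0.0911 0.3106] [ 3.129e+00 -2.000e-03  1.484e+00] rotvec [ 0.013 -0.002 -0.002]
shift in current axes [0.003  0.129  0.0122] in target axes [0.0028 0.1292 0.0106] F [ 0.7   0.59 -0.07]
```

View pics/wrist2.png

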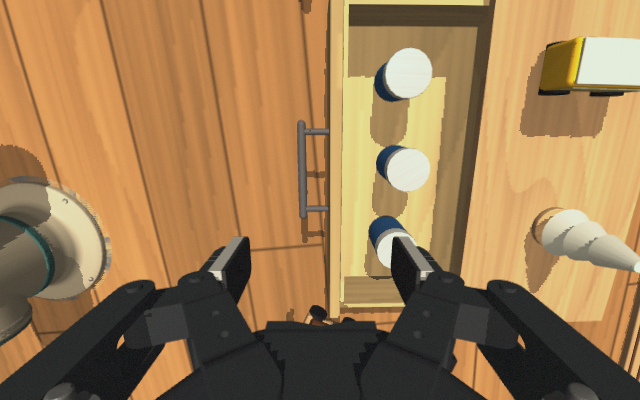

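View pics/m3.png

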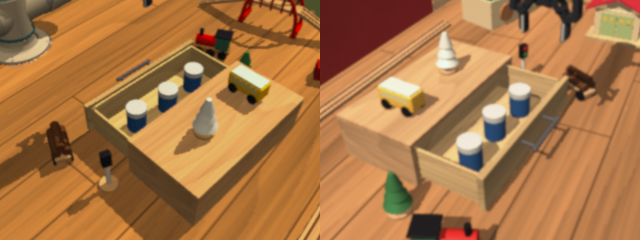

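The wrist view shows lids at (408,73) and (407,168), with a third partly hidden at (395,245). The lids are also clear in both fixed views, the drawer is open and the toys are still standing.

Run:
```python
from h import *
import pickle
np.set_printoptions(precision=4,suppress=True)
for n,seeds in(('wrist',[(408,73),(407,168)]),('scene',[(306,204),(338,190),(363,170)]),('side',[(279,241),(304,213),(329,190)])):
    m=pickle.load(open(n+'2.pkl','rb'));c=cv2.imread('pics/%s2.png'%n).astype(int)
    mk=((c.max(2)-c.min(2)<45)&(c.min(2)>95)).astype(np.uint8)
    nn,l,s,_=cv2.connectedComponentsWithStats(mk)
    for x,y in seeds:
        w=l[y-3:y+4,x-3:x+4];w=w[w>0]
        if not len(w): print(n,x,y,c[y,x]);continue
        i=np.bincount(w).argmax();ys,xs=np.nonzero(l==i)
        q=np.c_[xs,ys]; z=.097 if n=='wrist' else .0885
        P=plane(m,q.mean(0)[None],z)[0]; e=plane(m,q,.097);print(n,q.mean(0),len(q),P,'extent at lid',np.ptp(e[:,:2],0))
```

```text
wrist [407.8806  72.5072] 1885 [0.5962 0.203  0.097 ] extent at lid [0.0539 0.0554]
wrist [407.2592 168.7894] 1524 [0.5941 0.09   0.097 ] extent at lid [0.0534 0.0573]
scene [305.5376 207.1649] 279 [ 0.5769 -0.0187  0.0885] extent at lid [0.0597 0.0531]
scene [337.6404 188.5526] 228 [0.5947 0.092  0.0885] extent at lid [0.0581 0.0529]
scene [363.3733 168.0092] 217 [0.5955 0.2098 0.0885] extent at lid [0.0589 0.0576]
side [278.5094 243.6709] 477 [0.5973 0.2065 0.0885] extent at lid [0.0603 0.0956]
side [302.9432 214.7984] 387 [0.5953 0.095  0.0885] extent at lid [0.0669 0.1248]
side [328.7961 191.3333] 309 [ 0.5795 -0.0187  0.0885] extent at lid [0.0632 0.0761]
```

Request:
inch_along([
  [0.0047,0.0385,0.02,0.013,0,0,0.076],
  [0.003,0.0365,0.03,0,0,0,0.076],
  [0.003,0.0365,0.03,0,0,0,0.076],
  [0,0,0.05,0,0,0,0.076],
  [0,0,0.04,0,0,0,0.076],
  [0,0,0,0,0,0,0.076],
  [0,0,0,0,0,0,0.076],
])

```text
t: 7.9
position: [0.5878, 0.0918, 0.1334]
eef_rot: [-3.125, 0.0, 1.484]
force: [-0.6, -0.1, 0.0]
opening: 0.0763
grip_force: 0.0
```

```bash
python3 d.py 0.595 0.092 0.05 1.486
```

```text
t 7.9 now [0.5878 0.0918 0.1334] [-3.125  0.     1.484] rotvec [-0.017  0.    -0.002]
shift in current axes [0.0009 0.0086 0.0832] in target axes [0.0008 0.0072 0.0834] F [-0.56 -0.07  0.05]
```

Request:
inch_along([
  [0.0008,0.0072,0,-0.017,0,0,0.076],
  [0,0,0.03,0,0,0,0.076],
  [0,0,0.03,0,0,0,0.076],
  [0,0,0.023,0,0,0,0.076],
  [0,0,0,0,0,0,0.076],
])

```text
t: 8.4
position: [0.5961, 0.0918, 0.0509]
eef_rot: [3.139, 0.0, 1.484]
force: [-0.6, -0.2, 0.1]
opening: 0.0761
grip_force: 0.0
```

```bash
python3 d.py 0.595 0.092 0.05 1.486
```

```text
t 8.4 now [0.5961 0.0918 0.0509] [3.139 0.    1.484] rotvec [ 0.003  0.    -0.002]
shift in current axes [ 0.0001 -0.0011  0.0009] in target axes [ 0.0001 -0.0011  0.0009] F [-0.59 -0.18  0.09]
```

Request:
inch_along([
  [0,0,0,0,0,0,0.04],
  [0,0,0,0,0,0,0.04],
  [0,0,0,0,0,0,0.04],
  [0,0,0,0,0,0,0.04],
], clamp_n=40)

```text
t: 8.8
position: [0.5987, 0.0919, 0.054]
eef_rot: [3.132, -0.001, 1.484]
force: [-0.6, -0.1, 7.1]
opening: 0.0546
grip_force: 42.3
```

Request:
inch_along([
  [0,0,-0.01,0,0,0,0.04],
  [0,0,-0.01,0,0,0,0.04],
  [0,0,-0.01,0,0,0,0.04],
  [0,0,-0.01,0,0,0,0.04],
  [0,0,0,0,0,0,0.04],
  [0,0,0,0,0,0,0.04],
  [0,0,0,0,0,0,0.04],
])

```text
t: 9.5
position: [0.596, 0.0918, 0.0908]
eef_rot: [3.139, 0.0, 1.484]
force: [0.5, 0.2, -1.2]
opening: 0.0547
grip_force: 42.6
```

```bash
python3 -c "
from h import *
for i in range(4):
  ctrl.capture('scene');s=ctrl.sense();print(s['force'].round(2),s['joint_efforts'].round(2)[:5],s['position'].round(4))"
```

```text
[-0.57  0.28 -0.8 ] [ 1.000e-02 -4.779e+01 -2.159e+01 -1.000e-02 -2.000e-02] [0.5959 0.0918 0.0906]
[ 0.26  0.23 -1.51] [ 1.000e-02 -4.769e+01 -2.152e+01 -1.000e-02 -2.000e-02] [0.596  0.0918 0.0906]
[-0.58 -0.25 -1.61] [ 1.000e-02 -4.762e+01 -2.147e+01 -1.000e-02 -1.000e-02] [0.596  0.0918 0.0907]
[-0.89  0.05 -1.61] [ 0.000e+00 -4.756e+01 -2.145e+01 -1.000e-02 -1.000e-02] [0.5961 0.0918 0.0907]
```

Request:
inch_along([
  [0,0,0.012,0,0,0,0.04],
  [0,0,0.012,0,0,0,0.04],
  [0,0,0.012,0,0,0,0.04],
  [0,0,0.002,0,0,0,0.04],
  [0,0,0,0,0,0,0.04],
])

```text
t: 10.2
position: [0.5971, 0.0917, 0.0532]
eef_rot: [3.137, 0.0, 1.484]
force: [-0.2, -1.3, 4.5]
opening: 0.055
grip_force: 41.5
```

Request:
inch_along([
  [0,0,0,0,0,0,0.065],
  [0,0,0,0,0,0,0.076],
  [0,0,0,0,0,0,0.076],
  [0,0,0,0,0,0,0.076],
  [0,0,-0.03,0,0,0,0.076],
  [0,0,-0.03,0,0,0,0.076],
  [0,0,-0.03,0,0,0,0.076],
  [0.0376,-0.0033,0,0,0,0,0.076],
  [0.0376,-0.0033,0,0,0,0,0.076],
  [0.0376,-0.0033,0,0,0,0,0.076],
  [0,0,0,0,0,0,0.076],
  [0,0,0,0,0,0,0.076],
])

```text
t: 11.4
position: [0.5958, 0.2057, 0.1429]
eef_rot: [3.138, 0.001, 1.486]
force: [0.1, 0.1, -0.5]
opening: 0.0764
grip_force: 0.0
```

```bash
python3 d.py 0.596 0.205 0.05 1.486;python3 -c "
from h import *
cv2.imwrite('pics/s3.png',ctrl.capture('scene'));cv2.imwrite('pics/m4.png',np.hstack([cv2.imread('pics/s3.png')[100:340,170:490],ctrl.capture('side')[100:340,130:450]]))"
```

```text
t 11.4 now [0.5958 0.2057 0.1429] [3.138e+00 1.000e-03 1.486e+00] rotvec [ 0.004  0.001 -0.   ]
shift in current axes [-0.0006 -0.0001  0.0929] in target axes [-0.0007  0.0002  0.0929] F [ 0.09  0.13 -0.5 ]
```

View pics/m4.png

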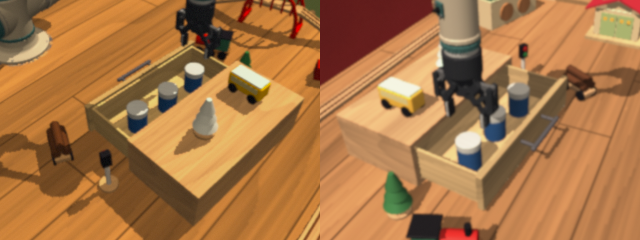

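Both fixed views show all three tins upright in the open drawer, with the gripper above the left tin.

Request:
inch_along([
  [0,0,0.03,0,0,0,0.076],
  [0,0,0.03,0,0,0,0.076],
  [0,0,0.029,0,0,0,0.076],
  [0,0,0,0,0,0,0.076],
  [0,0,0,0,0,0,0.04],
  [0,0,0,0,0,0,0.04],
  [0,0,0,0,0,0,0.04],
  [0,0,0,0,0,0,0.04],
], clamp_n=40)

```text
t: 12.3
position: [0.5979, 0.205, 0.056]
eef_rot: [3.134, -0.001, 1.484]
force: [1.7, -1.1, 3.2]
opening: 0.055
grip_force: 42.9
```

Request:
inch_along([
  [0,0,-0.01,0,0,0,0.04],
  [0,0,-0.01,0,0,0,0.04],
  [0,0,-0.01,0,0,0,0.04],
  [0,0,-0.01,0,0,0,0.04],
  [0,0,0,0,0,0,0.04],
  [0,0,0,0,0,0,0.04],
  [0,0,0,0,0,0,0.04],
])

```text
t: 13.0
position: [0.5959, 0.205, 0.0937]
eef_rot: [3.139, 0.0, 1.484]
force: [-0.6, 0.6, -2.5]
opening: 0.0546
grip_force: 42.9
```

```bash
python3 -c "
from h import *
for i in range(4):
  ctrl.capture('scene');s=ctrl.sense();print(s['force'].round(2),s['joint_efforts'].round(2)[:5],s['position'].round(4))"
```

```text
[-0.11 -0.55 -3.27] [ 2.000e-02 -5.103e+01 -2.257e+01 -1.000e-02 -3.000e-02] [0.5959 0.2049 0.0936]
[ 0.16 -0.1  -2.63] [ 2.000e-02 -5.092e+01 -2.250e+01 -1.000e-02 -2.000e-02] [0.5959 0.2049 0.0936]
[-0.07 -0.43 -3.05] [ 1.000e-02 -5.084e+01 -2.245e+01 -1.000e-02 -1.000e-02] [0.596  0.2049 0.0936]
[-0.15  0.56 -2.22] [ 1.000e-02 -5.078e+01 -2.242e+01 -1.000e-02 -1.000e-02] [0.5961 0.205  0.0936]
```

Request:
inch_along([
  [0,0,0.012,0,0,0,0.04],
  [0,0,0.012,0,0,0,0.04],
  [0,0,0.012,0,0,0,0.04],
  [0,0,0.002,0,0,0,0.04],
  [0,0,0,0,0,0,0.04],
  [0,0,0,0,0,0,0.065],
  [0,0,0,0,0,0,0.076],
  [0,0,0,0,0,0,0.076],
  [0,0,0,0,0,0,0.076],
  [0,0,-0.03,0,0,0,0.076],
  [0,0,-0.03,0,0,0,0.076],
  [0,0,-0.03,0,0,0,0.076],
])

```text
t: 14.4
position: [0.596, 0.2051, 0.147]
eef_rot: [3.138, 0.0, 1.484]
force: [0.2, -0.7, -0.6]
opening: 0.076
grip_force: 0.0
```

Request:
inch_along([
  [-0.0448,0.0005,0,0,0,0,0.076],
  [-0.0448,0.0005,0,0,0,0,0.076],
  [-0.0448,0.0005,0,0,0,0,0.076],
  [-0.0448,0.0005,0,0,0,0,0.076],
  [-0.045,0.0005,0,0,0,0,0.076],
  [0,0,0,0,0,0,0.076],
  [0,0,0,0,0,0,0.076],
])

```text
t: 15.1
position: [0.5791, -0.0194, 0.1463]
eef_rot: [3.137, -0.001, 1.481]
force: [-0.3, 0.4, -0.0]
opening: 0.0761
grip_force: 0.0
```

```bash
python3 d.py 0.579 -0.0185 0.053 1.486
```

```text
t 15.1 now [ 0.5791 -0.0194  0.1463] [ 3.137e+00 -1.000e-03  1.481e+00] rotvec [ 0.004 -0.001 -0.005]
shift in current axes [ 0.0008 -0.0006  0.0933] in target axes [ 0.0009 -0.0002  0.0933] F [-0.33  0.41 -0.05]
```

Request:
inch_along([
  [0.0008,0,0.03,0,0,0,0.076],
  [0,0,0.03,0,0,0,0.076],
  [0,0,0.033,0,0,0,0.076],
  [0,0,0,0,0,0,0.076],
  [0,0,0,0,0,0,0.04],
  [0,0,0,0,0,0,0.04],
  [0,0,0,0,0,0,0.04],
  [0,0,0,0,0,0,0.04],
], clamp_n=60)

```text
t: 15.9
position: [0.5809, -0.0174, 0.0548]
eef_rot: [3.134, -0.0, 1.484]
force: [0.1, 1.8, 2.0]
opening: 0.0545
grip_force: 64.2
```

Request:
inch_along([
  [0,0,-0.01,0,0,0,0.04],
  [0,0,-0.01,0,0,0,0.04],
  [0,0,-0.01,0,0,0,0.04],
  [0,0,-0.01,0,0,0,0.04],
  [0,0,0,0,0,0,0.04],
  [0,0,0,0,0,0,0.04],
  [0,0,0,0,0,0,0.04],
])

```text
t: 16.6
position: [0.579, -0.0177, 0.0928]
eef_rot: [3.139, 0.0, 1.484]
force: [0.1, -0.3, -5.6]
opening: 0.0546
grip_force: 64.6
```

```bash
python3 -c "
from h import *
for i in range(4):
  ctrl.capture('scene');s=ctrl.sense();print(s['force'].round(2),s['position'].round(4))"
```

```text
[-0.68  0.66 -5.03] [ 0.5789 -0.0177  0.0926]
[ 0.74 -0.43 -5.12] [ 0.579  -0.0177  0.0926]
[-0.36  0.26 -3.99] [ 0.579  -0.0177  0.0927]
[-0.89 -0.08 -5.34] [ 0.5791 -0.0177  0.0927]
```

The right tin reads about 5 N, against about 1.4 N and 2.7 N for the others, so it is the full one.

Request:
inch_along([
  [0,0,-0.015,0,0,0,0.04],
  [0,0,-0.03,0,0,0,0.04],
  [0,0,-0.03,0,0,0,0.04],
  [0,0,-0.03,0,0,0,0.04],
  [0,0,-0.03,0,0,0,0.04],
  [0,0,-0.03,0,0,0,0.04],
  [0,0,-0.015,0,0,0,0.04],
  [0,0,0,0,0,0,0.04],
  [0,0,0,0,0,0,0.04],
  [0,0,0,0,0,0,0.04],
  [0,0,0,0,0,0,0.04],
  [0,0,0,0,0,0,0.04],
])

```text
t: 18.0
position: [0.5783, -0.0176, 0.2721]
eef_rot: [3.14, -0.0, 1.484]
force: [0.7, 0.1, -5.0]
opening: 0.0543
grip_force: 65.1
```

```bash
python3 -c "
from h import *
cv2.imwrite('pics/m5.png',np.hstack([ctrl.capture('scene')[60:340,150:490],ctrl.capture('side')[60:340,130:450]]))"
```

```text
(no output)
```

View pics/m5.png

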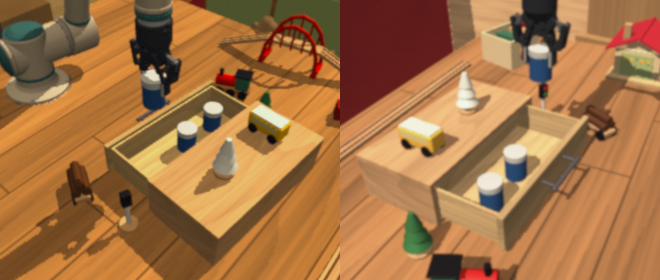

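The tin hangs upright in the gripper, and the other two stand on the drawer floor. I'll check that the drawer hasn't crept before handing in.

Run:
```python
from h import *
import pickle
m=pickle.load(open('side2.pkl','rb'));p=proj(m,[.4635,.094,.081])[0].astype(int)
for img in(cv2.imread('pics/side2.png'),ctrl.capture('side')):
    c=img[p[1]-35:p[1]+35,p[0]-40:p[0]+40].astype(int);l=cv2.connectedComponentsWithStats((c[...,2]-c[...,0]<25).astype(np.uint8))
    i=1+np.argmax(l[2][1:,4]);q=l[3][i]+p-[40,35];print(l[2][i],q,plane(m,q[None],.081))
```

```text
[  5   0  20  22 383] [329.41253264 206.25848564] [[0.55649457 0.02972043 0.081     ]]
[ 17  19  37  36 245] [352.05714286 232.88571429] [[0.46996106 0.10101764 0.081     ]]
```

Run:
```python
from h import *
a=cv2.imread('pics/side2.png');b=ctrl.capture('side')
for img in(a,b):
    c=img[212:262,325:385].astype(int);l=cv2.connectedComponentsWithStats((c[...,2]-c[...,0]<25).astype(np.uint8))
    i=1+np.argmax(l[2][1:,4]);print(l[2][i],l[3][i])
```

```text
[  7   3  37  36 242] [27.16942149 20.78099174]
[  7   3  37  36 245] [26.82040816 21.04897959]
```

```bash
python3 -c "
from station import ctrl
print(ctrl.job_done())"
```

```text
the job is handed in; nothing more can be done
None
```

The job is handed in: the drawer is open at its stop and the full tin (the right one, about 5 N) is held upright about 24 cm above the table, with the other two tins upright on the drawer floor and the toys standing; the hand-in gave no verdict.

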